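# Open a paddle-latched sample case

## Robot

A 7-joint arm with a two-finger parallel gripper is mounted at the origin on a cart in front of the work surface, level with it; the furniture and walls round the work are solid. World frame = base frame: x ahead of the robot, y to its left, z up, the work surface at z = 0. Lengths are in m, angles in degrees, forces in N, time in s.
With the tool pointing down it reaches from about 0.4 to 0.875 m from the base axis. Payload 19.3 kg.
Tool frame: the origin (TCP) lies at the very end of the fingers, on their centre line; the grasp point (between the pads) lies 19 mm behind it; z points along the fingers, y is the direction in which the jaws open and shut (so a half turn about z gives the same grasp; the last joint's range is limited). The gripper opens to 85 mm and grips with 20 to 120 N. Pads are 22 mm wide; open, the fingers measure 114 mm over their backs; the gripper's body (76 mm by 85 mm) begins 54 mm behind the grasp point. The pads swing forward as they close: fully open they stand 13 mm farther back than shut.
Start: joints at [-67.735, 29.874, -2.08, 91.645, 1.215, 58.505, -6.463], TCP at [0.277, 0.56, 0.231] pointing down, gripper open.
Joint ranges: [-166.77, 166.77], [-17.47, 122.26], [-85.68, 81.53], [9.62, 139.38], [-72.42, 252.41], [9.2, 110.78], [-144.41, 144.41]. Speed limits (degrees/s): [108.29, 108.29, 136.94, 136.94, 172.46, 172.46, 172.46].

## Interface

Orientations are given as [roll, pitch, yaw] about the fixed x, y, z axes, in that order (R = Rz(yaw) Ry(pitch) Rx(roll)).
In Python, from cell import observe, grab_frame, close_job, trace, tip_of gives the robot as it stands.
- The arm moves only by the tool drive_tool, never from a script. Its argument "increments" is a list of rows, each a list of 7 numbers: the shift along the tool's x, y, z scaled (see below), then the turn, a rotation vector about the tool's x, y, z scaled (see below), then the opening, from -1 (shut) to 1 (fully open), so that 0 is half open. In form: [[dx, dy, dz, rx, ry, rz, grip], ...]. A call has 1 to 10 rows; each row shifts and turns the commanded pose from where the row before left it, along the tool's axes as they then stand; what a row does not reach is not made up. The controller multiplies each number of a shift by 0.08 m and each number of a turn by pi rad. A row lasts 1/8 s, in which the tool goes at most 62.5 mm and 10.7 degrees, less where a joint would pass 70% of its speed; a pose out of reach is approached as far as the arm can. A call with a number of a shift or a turn outside -1 to 1 is refused whole. A call with a gripper value outside its range is refused whole. The fingers move at their own pace and stop on an object; "grip_force" is the grip in N (left out, the last holds). Time passes only in rows, so rows that do not move let the fingers close. It gives the time, the measured TCP pose, the force and the opening at its end, in the units of the state.
- observe(): the state, without advancing time (a new reading comes with each control period).
- grab_frame(name): name is "scene" or "top" or "wrist"; returns a dict with "img" (384x512x3 uint8, red, green, blue), "K" (3x3 intrinsics, pixels), "xyz" and "orientation" of the camera in the world; the wrist camera has in their place "hand_eye" (4x4, takes a point from camera to tool coordinates, whose origin is the TCP and whose axes are the flange's). Camera axes: x right, y down, z forward; pixel columns grow to the right and rows downward; lengths in m; the calibration is good to about 2 mm. A picture is of the moment at which its call begins: read the wrist's pose just before it. There is no depth.
- close_job(): hands the job in, once; it reports no verdict.
Trained networks look in a picture, given as the dict that the camera call returned (one of the last four; its "shot" number tells which), for a name from the list of things; names that differ only in an ending like _2 or _b are one class to them, and where a whole thing is asked for, a point or a joint stands for the part that bears it (a point fixed in the world has none). Each returns a list of dicts, best first, with "conf" (0 to 1); they miss things now and then, are a little off and sometimes report something else, mostly with a low value. They report only what shows in the picture. A call takes as long as a camera call.
- trace(picture, query): "region" (384x512 bool, what is visible of it) and "box" ([left, top, width, height] in pixels, round what is visible of it).
- tip_of(picture, query): "pixel" ([column, row] in pixels: a listed point, or the origin of a listed thing).
The state is a dict: "time_s": time; "qpos": joint angles; "dq": joint speeds; "effort": joint torques, N m; "eef_pos": TCP position; "ee_rot": TCP orientation; "contact_force": force on the tool from outside, world axes, zero at the start; "torque": the same for the moment, N m; "grip_width": opening from 0.0 (shut) to 1.0 (fully open).
Only numpy, scipy, OpenCV 4.12 (cv2) and the standard library are available. Lean on these libraries where they do the work, as an engineer would, in place of code of your own. Each camera call takes 0.05 s, during which the arm holds its last target.

## Task

Open the grey sample case: lift its steel paddle handle until the hidden pawl lets go and the lid springs ajar, feeling for the release and not straining the paddle against its stop, then let the paddle go and push the lid up and back by its front lip until it stands upright, where its stiff hinge keeps it. Be gentle with the paddle and the lid, and leave everything else on the bench where it is.

Things in the scene. Friction and masses are not known exactly. Their poses are not given: they have to be found in the camera images.
- case: Grey sample case, 100 (its x) x 170 (its y) x 100 mm tall plus a 15 mm lid; fixed to the worktop. Origin under its centre at worktop level; -x is its front, with the latch, towards the robot; z up. A lip of the lid reaches 99 mm ahead of the origin over the steel latch housing (74 mm wide, front 98 mm ahead of the origin).
- paddle_grip (a point): Middle of the grip block at the free end of the steel paddle: 36 mm wide along the case's y (flat sides, to pinch from above), 20 mm long, 12 mm thick. At rest level, 136 mm ahead of the case's origin, 70 mm above the worktop. Lifted, it rises and turns on an arc of 62 mm radius about the paddle's axis. Lifting force there: about 1 N in the first play, then 4 to 6 N once the hidden pawl is picked up.
- paddle: The steel paddle handle, blade 30 mm wide, 5 mm thick. Origin on its hinge axis (along the case's y, 62 mm behind the grip, case frame x = -0.074, z = 0.070). Its front end goes up as it is lifted; a spring brings it back when let go. Fingers that pinch it firmly without turning along with it feel some 3 to 5 N more, from its turning between them.
- latch_stop: Hidden stop in the latch housing (fixed; origin its centre). The paddle picks up the pawl after an unseen play (0.05 to 0.55 rad, new each time); the pawl frees the lid 0.25 rad later and meets this stop 0.09 rad (5.5 mm at the grip) beyond: release at 0.30 to 0.80 rad, stop at 0.39 to 0.89 rad of paddle. Lifting it with more than about 15 N (15 N at the stop) strains the latch.
- lid (a joint): Angle of the grey lid (rad): 0 shut and latched, about 0.75 sprung ajar (a spring pin lifts it as soon as the pawl is clear; it does not latch again by itself), 1.57 upright, 1.65 at its end stop. Its stiff hinge keeps it where it is left when nearly upright (past about 1.2); lower down it falls back to ajar. It takes up to 4 N at the lip to swing. Mass about 0.35 kg; swing it slower than 4 rad/s.
- lid_hinge (a point): Middle of the lid's hinge axis, which runs along the case's y at case frame x = +0.050, z = 0.100, on the side away from the latch. Opening lifts the lid's front edge up and back about it.
- lid_lip (a point): Middle of the front lower edge of the lid's lip: a tongue 78 mm wide (along the case's y) and 12 mm thick that stands 43 mm out in front of the lid at its middle, over the latch. With the lid shut this edge is 149 mm in front of the hinge axis and 1.5 mm above it (101 mm above the worktop). It moves with the lid; once the lid is ajar fingers can push it up and back along that arc.
- blue_bottle: Bystander: small white bottle with a blue cap, 30 mm wide, 63 mm tall; stands on the worktop, origin under its centre. Not to be disturbed.
- vial_a: Bystander: small clear vial with a pale cap, 25 mm wide, 50 mm tall; stands on the worktop, origin under its centre. Not to be disturbed.
- petri_pair: Bystander: two stacked petri dishes, 70 mm wide, 32 mm tall; stands on the worktop, origin under its centre. Not to be disturbed.
- wash_bottle: Bystander: wash bottle with a bent spout, 120x66 mm, 197 mm tall; stands on the worktop, origin under its centre. Not to be disturbed.
- timer: Bystander: flat bench timer, 62x66 mm, 19 mm tall; stands on the worktop, origin under its centre. Not to be disturbed.
- amber_5: Bystander: amber glass bottle, 55 mm wide, 113 mm tall; stands on the worktop, origin under its centre. Not to be disturbed.

How it is judged:
By the outcome, as a careful person would: the job done as asked, in the order asked, and still so for the second after the job is handed in, with the robot touching nothing.
It also fails if it takes over 56 s, if anything falls off the work surface, if the arm or the gripper's body presses on something with over 40 N, if the wrist force passes 120 N, or if a joint passes its speed limit or range.

## Working session

There is one attempt and no reset: what is moved stays moved. The work goes in short steps, Python scripts to look and compute and a tool call to move; the robot and the scene stay as the last step left them, time stands still between calls to the robot, and variables do not carry over. Pictures are saved under pics/ and viewed, and the job is handed in when it is done.

Besides the shell and the picture viewer there is one more tool, called after "Call:" by a JSON object that holds its "method" and its "body", one argument or row to a line. drive_tool: Moves the arm, as the interface text tells. Shifts and turns lie within -1 to 1; 1 stands for 0.08 m of shift or pi rad of turn. Its arguments: {"type":"object","properties":{"increments":{"type":"array"},"grip_force":{"type":"number"}},"required":["increments"]}

```bash
mkdir -p pics; ls; cat > h.py <<'E'
import numpy as np, cv2
from cell import observe, grab_frame, close_job, trace, tip_of
from scipy.spatial.transform import Rotation as R
def save(f,n): cv2.imwrite('pics/'+n+'.png', cv2.cvtColor(f['img'],cv2.COLOR_RGB2BGR))
E
python3 - <<'E'
from h import *
o=observe(); print({k:np.round(v,3).tolist() for k,v in o.items()})
for n in ['scene','top']:
    f=grab_frame(n); save(f,n+'0'); print(n,f['K'],f['xyz'],f['orientation'])
    for q in ['case','paddle_grip','paddle','lid_lip','lid_hinge','latch_stop']:
        try: print(q,[(np.round(t['pixel'],1).tolist(),round(t['conf'],2)) for t in tip_of(f,q)[:2]])
        except Exception as e: print(q,e)
E
```

```text
pics
{'time_s': 0.0, 'qpos': [-67.736, 29.909, -2.082, 91.673, 1.214, 58.505, -6.463], 'dq': [0.044, -0.054, 0.016, -0.103, -0.001, -0.037, 0.105], 'effort': [0.0, -92.709, 1.98, -36.996, 0.018, 0.008, -0.0], 'eef_pos': [0.277, 0.56, 0.231], 'ee_rot': [-179.935, 0.003, 153.714], 'contact_force': [-0.502, 0.346, 0.149], 'torque': [0.005, -0.017, -0.013], 'grip_width': 0.998}
scene [[367.01537264   0.         254.15480026]
 [  0.         367.01537264 191.35739815]
 [  0.           0.           1.        ]] [ 0.2752198  -0.58656948  0.76879017] [-137.28935708    0.80243358  -28.38987994]
case [([268.9, 215.9], 0.8)]
paddle_grip [([219.9, 202.4], 0.71), ([219.5, 214.2], 0.48)]
paddle [([242.0, 204.3], 0.57)]
lid_lip [([232.5, 201.6], 0.76), ([230.4, 266.8], 0.25)]
lid_hinge [([288.5, 190.1], 0.65)]
latch_stop []
top [[348.07085735   0.         251.19366348]
 [  0.         348.07085735 186.70259433]
 [  0.           0.           1.        ]] [ 0.44119464 -0.06326159  0.94807593] [-173.59330777    0.62771775  -90.1905669 ]
case [([256.7, 171.3], 0.55)]
paddle_grip [([238.1, 217.6], 0.74), ([247.8, 195.5], 0.63)]
paddle [([249.0, 191.4], 0.64)]
lid_lip [([244.4, 201.0], 0.84)]
lid_hinge [([257.3, 144.1], 0.56), ([206.2, 160.5], 0.38)]
latch_stop []
```

View pics/scene0.png

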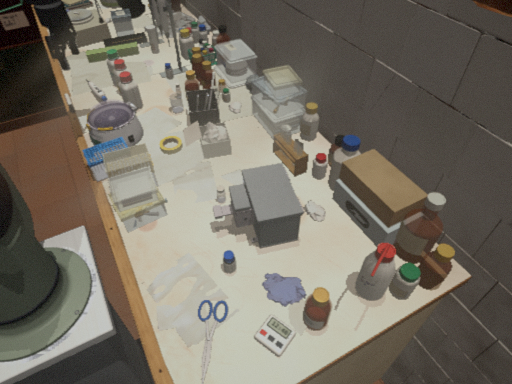

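View pics/top0.png

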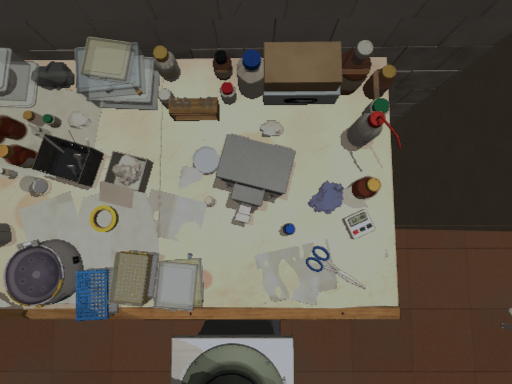

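```bash
cat >> h.py <<'E'
def ray(f,px):
    Rc=R.from_euler('xyz',f['orientation'],degrees=True).as_matrix()
    d=Rc@np.linalg.inv(f['K'])@np.array([px[0],px[1],1.]); return np.array(f['xyz']),d
def atz(f,px,z):
    c,d=ray(f,px); return c+d*(z-c[2])/d[2]
def tri(rs):
    A=0;b=0
    for c,d in rs:
        d=d/np.linalg.norm(d);P=np.eye(3)-np.outer(d,d);A=A+P;b=b+P@c
    return np.linalg.solve(A,b)
def proj(f,p):
    Rc=R.from_euler('xyz',f['orientation'],degrees=True).as_matrix()
    q=np.array(f['K'])@(Rc.T@(np.array(p)-f['xyz'])); return q[:2]/q[2]
E
python3 - <<'E'
from h import *
a=grab_frame('scene');b=grab_frame('top')
H={'case':0,'paddle_grip':.07,'lid_lip':.101,'lid_hinge':.1,'paddle':.07}
for q,z in H.items():
    r=[]
    for f in(a,b):
        t=tip_of(f,q)
        if t: r.append(ray(f,t[0]['pixel'])); print(q,atz(f,t[0]['pixel'],z).round(4))
    if len(r)==2: print('  tri',tri(r).round(4))
for q in ['blue_bottle','vial_a','petri_pair','wash_bottle','timer','amber_5']:
    for f in (a,b):
        t=tip_of(f,q)
        if t: print(q,round(t[0]['conf'],2),atz(f,t[0]['pixel'],0).round(3))
E
```

```text
case [ 0.5912 -0.0557  0.    ]
case [ 0.5828 -0.0666  0.    ]
  tri [ 0.5821 -0.0672  0.0174]
paddle_grip [ 0.4583 -0.0322  0.07  ]
paddle_grip [ 0.4635 -0.0263  0.07  ]
  tri [ 0.4622 -0.0254  0.0609]
lid_lip [ 0.5048 -0.0386  0.101 ]
lid_lip [ 0.4979 -0.0461  0.101 ]
  tri [ 0.4991 -0.047   0.1119]
lid_hinge [ 0.6384 -0.0802  0.1   ]
lid_hinge [ 0.6409 -0.0676  0.1   ]
  tri [ 0.6457 -0.0681  0.0843]
paddle [ 0.5216 -0.0414  0.07  ]
paddle [ 0.5299 -0.0469  0.07  ]
  tri [ 0.525  -0.0454  0.0736]
blue_bottle 0.75 [ 0.438 -0.154  0.   ]
blue_bottle 0.47 [ 0.435 -0.146  0.   ]
vial_a 0.41 [0.509 0.054 0.   ]
vial_a 0.61 [0.514 0.059 0.   ]
petri_pair 0.62 [ 0.663 -0.368  0.   ]
wash_bottle 0.62 [ 0.66  -0.362  0.   ]
wash_bottle 0.67 [ 0.664 -0.372  0.   ]
timer 0.63 [ 0.456 -0.333  0.   ]
timer 0.93 [ 0.445 -0.347  0.   ]
amber_5 0.72 [ 0.536 -0.355  0.   ]
amber_5 0.78 [ 0.537 -0.347  0.   ]
```

```bash
python3 - <<'E'
from h import *
a=grab_frame('scene');b=grab_frame('top')
# fit pose from net points
pts={'case':(0,0,0),'paddle_grip':(-.136,0,.07),'lid_lip':(-.099,0,.101),'lid_hinge':(.05,0,.1),'paddle':(-.074,0,.07)}
from scipy.optimize import least_squares
obs=[]
for f in(a,b):
    for q in pts:
        t=tip_of(f,q)
        if t: obs.append((f,pts[q],t[0]['pixel'],t[0]['conf']))
# region corners: case mask
def T(p,v):
    c,s=np.cos(v[2]),np.sin(v[2]); return np.array([v[0]+c*p[0]-s*p[1],v[1]+s*p[0]+c*p[1],p[2]])
def res(v): return np.concatenate([(proj(f,T(p,v))-px)*w for f,p,px,w in obs])
s=least_squares(res,[.59,-.06,-.23],loss='soft_l1'); print(s.x,np.degrees(s.x[2])); print(res(s.x).round(1).reshape(-1,2).tolist())
np.save('pose0.npy',s.x)
for n,f,(x0,y0,x1,y1) in (('scene',a,(190,140,320,260)),('top',b,(190,120,310,240))):
    im=cv2.cvtColor(f['img'],cv2.COLOR_RGB2BGR)[y0:y1,x0:x1]; k=5
    im=cv2.resize(im,None,fx=k,fy=k,interpolation=cv2.INTER_CUBIC)
    cv2.imwrite('pics/%s_raw.png'%n,im)
    def dr(P,col):
        q=np.array([((proj(f,T(p,s.x))-(x0,y0)+.5)*k) for p in P]).astype(int); cv2.polylines(im,[q],True,col,1)
    dr([(-.05,-.085,.115),(.05,-.085,.115),(.05,.085,.115),(-.05,.085,.115)],(0,0,255))
    dr([(-.05,-.085,0),(.05,-.085,0),(.05,.085,0),(-.05,.085,0)],(0,255,255))
    dr([(-.146,-.018,.076),(-.126,-.018,.076),(-.126,.018,.076),(-.146,.018,.076)],(0,255,0))
    dr([(-.099,-.039,.113),(-.05,-.039,.113),(-.05,.039,.113),(-.099,.039,.113)],(255,0,0))
    cv2.imwrite('pics/%s_fit.png'%n,im)
E
```

```text
[ 0.59134263 -0.06320502 -0.30020401] -17.200422660486534
[[1.9, 0.9], [-1.8, -2.0], [-1.1, 1.0], [1.0, -1.0], [0.5, -0.1], [-1.3, -0.8], [2.5, 1.0], [-1.3, 2.0], [1.2, -0.8]]
```

View pics/top_fit.png

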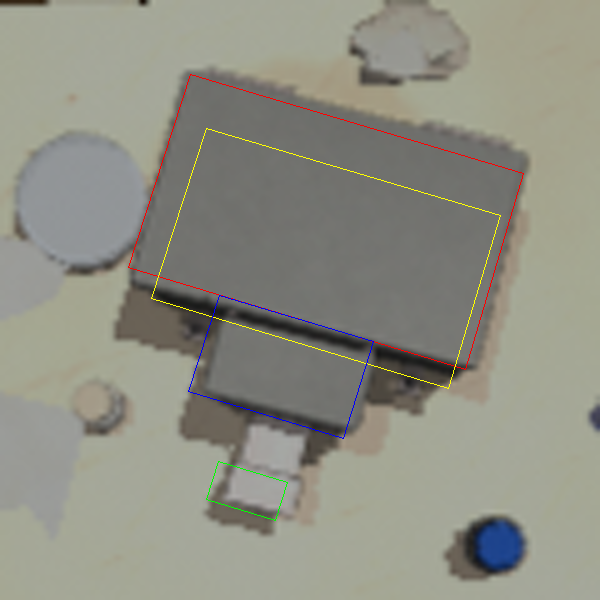

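View pics/scene_fit.png

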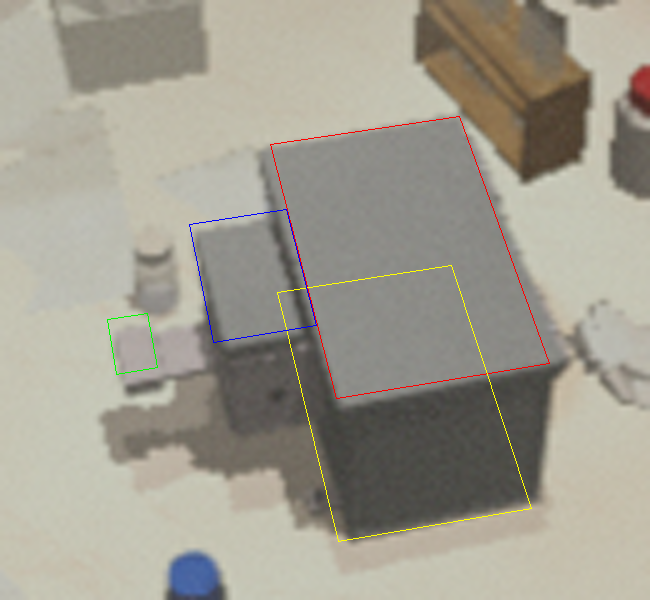

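```bash
python3 - <<'E'
from h import *
from scipy.optimize import least_squares
a=grab_frame('scene');b=grab_frame('top')
C=[('t',(.05,.085,.115),(188,72)),('t',(.05,-.085,.115),(527,162)),('t',(-.05,-.085,.115),(474,370)),('t',(-.05,.085,.115),(130,284)),
('t',(-.126,.018,.076),(238,464)),('t',(-.126,-.018,.076),(301,482)),('t',(-.146,-.018,.076),(292,516)),('t',(-.146,.018,.076),(227,500)),
('t',(-.099,-.039,.113),(345,432)),
('s',(.05,.085,.115),(460,120)),('s',(.05,-.085,.115),(566,352)),('s',(-.05,-.085,.115),(338,402)),('s',(-.05,.085,.115),(267,152)),
('s',(-.05,-.085,0),(348,540)),('s',(.05,-.085,0),(538,503)),
('s',(-.146,.018,.076),(115,333)),('s',(-.126,.018,.076),(150,325)),('s',(-.146,-.018,.076),(121,380))]
def T(p,v):
    c,s=np.cos(v[2]),np.sin(v[2]); return np.array([v[0]+c*p[0]-s*p[1],v[1]+s*p[0]+c*p[1],p[2]])
def res(v):
    r=[]
    for n,p,px in C:
        f,o,sh=(b,(190,120),v[3:5]) if n=='t' else (a,(190,140),v[5:7])
        r.append(proj(f,T(p,v))+sh-(np.array(px)/5-.5+o))
    return np.concatenate(r+[v[3:]*1])
s=least_squares(res,[.59,-.06,-.23,0,0,0,0],loss='soft_l1'); print(s.x.round(4),np.degrees(s.x[2])); print(res(s.x).round(1)[:36].reshape(-1,2).tolist())
s=s.x[:3]; np.save('pose.npy',s)
for n,p in dict(case=(0,0,0),grip=(-.136,0,.07),axis=(-.074,0,.07),lip=(-.099,0,.101),hinge=(.05,0,.1)).items(): print(n,T(p,s).round(4))
print(a['xyz'])
E
```

```text
[ 0.5927 -0.0644 -0.2591  0.293  -0.0175 -0.048   0.0177] -14.843520787614889
[[-0.0, 1.0], [-0.4, 0.1], [0.2, -1.9], [0.8, -2.3], [-1.3, -0.3], [0.1, -0.2], [-0.2, 0.8], [-1.1, 0.3], [2.3, 0.6], [-1.0, -0.8], [-1.4, 1.5], [2.1, -0.1], [0.2, -0.6], [0.2, 0.9], [0.5, 0.3], [-0.8, -0.7], [0.1, -0.6], [0.3, 0.8]]
case [ 0.5927 -0.0644  0.    ]
grip [ 0.4612 -0.0295  0.07  ]
axis [ 0.5211 -0.0454  0.07  ]
lip [ 0.497 -0.039  0.101]
hinge [ 0.641  -0.0772  0.1   ]
[ 0.2752198  -0.58656948  0.76879017]
```

```bash
cat >> h.py <<'E'
V=np.load('pose.npy'); 
def W(p,v=None):
    v=V if v is None else v
    c,s=np.cos(v[2]),np.sin(v[2]); return np.array([v[0]+c*p[0]-s*p[1],v[1]+s*p[0]+c*p[1],p[2]])
def C_(p):
    c,s=np.cos(V[2]),np.sin(V[2]); d=np.array(p)-[V[0],V[1],0]; return np.array([c*d[0]+s*d[1],-s*d[0]+c*d[1],d[2]])
RC=R.from_euler('z',V[2]).as_matrix()
def Rt(phi,yawoff=0):
    p=np.radians(phi); z=np.array([np.sin(p),0,-np.cos(p)]); y=np.array([0,1.,0]); x=np.cross(y,z)
    return RC@R.from_euler('z',yawoff,degrees=True).as_matrix()@np.c_[x,y,z]
def cur():
    o=observe(); return np.array(o['eef_pos']),R.from_euler('xyz',o['ee_rot'],degrees=True).as_matrix(),o
def plan(p1,R1,n,p0=None,R0=None):
    if p0 is None: p0,R0,_=cur()
    w=R.from_matrix(R0.T@R1).as_rotvec()/n; Rr=R0
    for i in range(n):
        d=Rr.T@((p1-p0)/n); print((d/.08).round(3).tolist(), (w/np.pi).round(4).tolist()); Rr=Rr@R.from_rotvec(w).as_matrix()
def st():
    p,Rm,o=cur(); c=C_(p); z=RC.T@Rm[:,2]; F=RC.T@np.array(o['contact_force'])
    print('t',round(o['time_s'],2),'TCPcase',c.round(4),'phi',round(np.degrees(np.arctan2(z[0],-z[2])),2),'Fcase',F.round(2),'tq',np.round(o['torque'],2),'w',round(o['grip_width'],3)); return o
E
python3 - <<'E'
from h import *
z=RC.T@Rt(12)[:,2]; tcp=np.array([-.139,0,.07])+.019*z; pre=tcp-.11*z
print(tcp,W(tcp),W(pre)); st()
plan(W(pre),Rt(12),13)
E
```

```text
[-1.35049678e-01 -8.06960649e-20  5.14151956e-02] [ 0.46211198 -0.02977252  0.0514152 ] [ 0.4400049  -0.02391361  0.15901143]
t 2.6 TCPcase [-0.4654  0.523   0.2313] phi -0.0 Fcase [ 0.51  0.1  -0.04] tq [-0.01 -0.02 -0.01] w 0.999
[-0.39, -0.434, 0.07] [-0.0005, -0.0051, -0.0049]
[-0.382, -0.44, 0.075] [-0.0005, -0.0051, -0.0049]
[-0.374, -0.446, 0.08] [-0.0005, -0.0051, -0.0049]
[-0.365, -0.452, 0.086] [-0.0005, -0.0051, -0.0049]
[-0.357, -0.458, 0.091] [-0.0005, -0.0051, -0.0049]
[-0.348, -0.463, 0.096] [-0.0005, -0.0051, -0.0049]
[-0.34, -0.469, 0.1] [-0.0005, -0.0051, -0.0049]
[-0.331, -0.474, 0.105] [-0.0005, -0.0051, -0.0049]
[-0.322, -0.479, 0.109] [-0.0005, -0.0051, -0.0049]
[-0.313, -0.484, 0.114] [-0.0005, -0.0051, -0.0049]
[-0.303, -0.489, 0.118] [-0.0005, -0.0051, -0.0049]
[-0.294, -0.494, 0.122] [-0.0005, -0.0051, -0.0049]
[-0.284, -0.498, 0.126] [-0.0005, -0.0051, -0.0049]
```

Call:
{"method": "drive_tool", "body": {
  "increments": [
    [-0.39,-0.43,0,0,0,-0.006,1],
    [-0.38,-0.44,0,0,0,-0.006,1],
    [-0.37,-0.45,0,0,0,-0.006,1],
    [-0.37,-0.45,0,0,0,-0.006,1],
    [-0.36,-0.46,0,0,0,-0.006,1],
    [-0.35,-0.46,0,0,0,-0.006,1],
    [-0.34,-0.47,0,0,0,-0.006,0.6],
    [-0.33,-0.47,0,0,0,-0.006,0.41],
    [-0.32,-0.48,0,0,0,-0.006,0.41],
    [-0.31,-0.48,0,0,0,-0.006,0.41]
  ],
  "grip_force": 20
}}

```text
time_s: 3.85
eef_pos: [0.4052, 0.1136, 0.2316]
ee_rot: [180.0, 0.0, 164.5]
contact_force: [-0.2, 0.1, 0.0]
grip_width: 0.705
```

```bash
python3 - <<'E'
from h import *
z=RC.T@Rt(12)[:,2]; tcp=np.array([-.139,0,.07])+.019*z; pre=tcp-.11*z
o=st(); print(np.round(o['qpos'],1))
plan(W(pre),Rt(12),5)
E
```

```text
t 3.85 TCPcase [-0.2268  0.124   0.2316] phi 0.03 Fcase [-0.23  0.07  0.  ] tq [-0.01 -0.03 -0.  ] w 0.705
[-28.   11.2   5.  120.8  -1.3  48.   52.2]
[-0.175, -0.308, 0.181] [-0.0, -0.0133, -0.0007]
[-0.167, -0.309, 0.188] [-0.0, -0.0133, -0.0007]
[-0.158, -0.309, 0.195] [-0.0, -0.0133, -0.0007]
[-0.149, -0.309, 0.202] [-0.0, -0.0133, -0.0007]
[-0.14, -0.31, 0.208] [-0.0, -0.0133, -0.0007]
```

Call:
{"method": "drive_tool", "body": {
  "increments": [
    [-0.18,-0.31,0.16,0,-0.0133,-0.0007,0.41],
    [-0.17,-0.31,0.17,0,-0.0133,-0.0007,0.41],
    [-0.16,-0.31,0.18,0,-0.0133,-0.0007,0.41],
    [-0.15,-0.31,0.18,0,-0.0133,-0.0007,0.41],
    [-0.14,-0.31,0.19,0,-0.0133,-0.0007,0.41],
    [0,0,0,0,0,0,0.41],
    [0,0,0,0,0,0,0.41]
  ]
}}

```text
time_s: 4.72
eef_pos: [0.4398, -0.0225, 0.1666]
ee_rot: [-180.0, 12.0, 165.1]
contact_force: [-0.3, -0.4, 0.1]
grip_width: 0.703
```

```bash
python3 - <<'E'
from h import *
o=st(); print(np.round(o['qpos'],1))
p,Rm,_=cur()
f=grab_frame('wrist'); save(f,'wrist1'); g=grab_frame('scene'); save(g,'scene1')
h=np.array(f['hand_eye']); print(h.round(3).tolist(), f['K'][0][0])
for q in ['paddle_grip','lid_lip','paddle']:
    for t in tip_of(f,q)[:1]:
        d=Rm@h[:3,:3]@np.linalg.inv(f['K'])@np.array([*t['pixel'],1]); c=p+Rm@h[:3,3]
        z=.101 if q=='lid_lip' else .07
        print(q,t['conf'],t['pixel'],C_(c+d*(z-c[2])/d[2]).round(4))
E
```

```text
t 4.72 TCPcase [-0.1585  0.0013  0.1666] phi 11.96 Fcase [-0.15 -0.46  0.13] tq [0.09 0.22 0.06] w 0.703
[-17.2  14.5  10.4 131.5   5.   23.2  63.4]
[[-0.0, -0.95, -0.312, 0.081], [1.0, -0.0, -0.0, -0.001], [0.0, -0.312, 0.95, -0.143], [0.0, 0.0, 0.0, 1.0]] 298.2555246413019
paddle_grip 0.96 [255.5, 196.0] [-0.1379  0.0002  0.07  ]
lid_lip 0.55 [251.7, 254.7] [-0.0996 -0.0029  0.101 ]
paddle 0.96 [256.8, 253.2] [-0.074   0.0014  0.07  ]
```

View pics/wrist1.png

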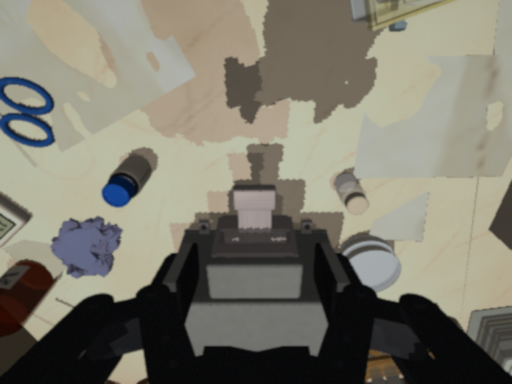

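View pics/scene1.png

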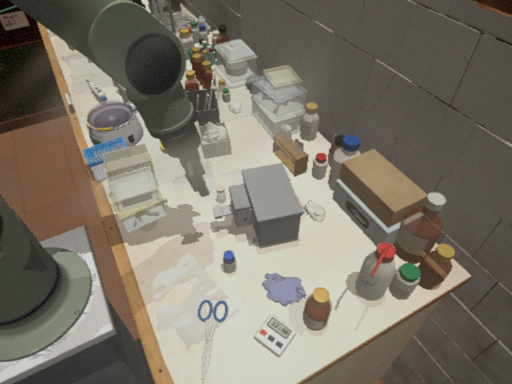

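```bash
python3 - <<'E'
from h import *
z=RC.T@Rt(12)[:,2]; tcp=np.array([-.140,0,.07])+.019*z
plan(W(tcp),Rt(12),6)
E
```

```text
[0.004, -0.003, 0.244] [-0.0, -0.0, 0.0]
[0.004, -0.003, 0.244] [-0.0, -0.0, 0.0]
[0.004, -0.003, 0.244] [-0.0, -0.0, 0.0]
[0.004, -0.003, 0.244] [-0.0, -0.0, 0.0]
[0.004, -0.003, 0.244] [-0.0, -0.0, 0.0]
[0.004, -0.003, 0.244] [-0.0, -0.0, 0.0]
```

Call:
{"method": "drive_tool", "body": {
  "increments": [
    [0.004,-0.003,0.24,0,0,0,0.41],
    [0.004,-0.003,0.24,0,0,0,0.41],
    [0.004,-0.003,0.24,0,0,0,0.41],
    [0.004,-0.003,0.24,0,0,0,0.41],
    [0.004,-0.003,0.24,0,0,0,0.41],
    [0.004,-0.003,0.24,0,0,0,0.41],
    [0,0,0,0,0,0,0.41]
  ]
}}

```text
time_s: 5.85
eef_pos: [0.4571, -0.0316, 0.0644]
ee_rot: [-179.5, 11.7, 165.2]
contact_force: [-0.3, -0.2, 0.2]
grip_width: 0.706
```

```bash
python3 - <<'E'
from h import *
o=st(); print(np.round(o['qpos'],1))
p,Rm,_=cur()
f=grab_frame('wrist'); save(f,'wrist2'); 
E
```

```text
t 5.85 TCPcase [-0.1394 -0.003   0.0644] phi 11.74 Fcase [-0.21 -0.21  0.23] tq [ 0.05  0.26 -0.04] w 0.706
[ -6.2  28.8  -0.9 132.6  34.2   9.4  34.9]
```

View pics/wrist2.png

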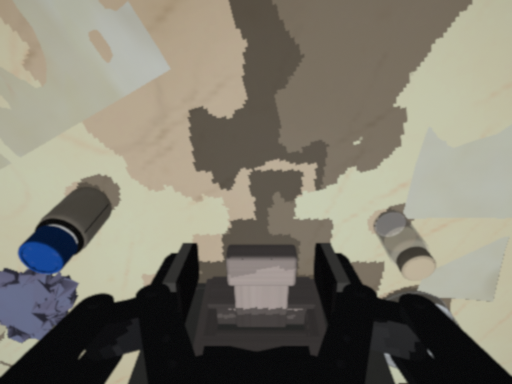

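```bash
python3 - <<'E'
from h import *
z=RC.T@Rt(4)[:,2]; tcp=np.array([-.140,0,.07])+.017*z
print(tcp)
plan(W(tcp),Rt(4),4)
E
```

```text
[-1.38814140e-01  6.75043552e-20  5.30414111e-02]
[0.006, 0.01, 0.036] [-0.0007, 0.0108, -0.0]
[0.005, 0.01, 0.036] [-0.0007, 0.0108, -0.0]
[0.003, 0.01, 0.037] [-0.0007, 0.0108, -0.0]
[0.002, 0.01, 0.037] [-0.0007, 0.0108, -0.0]
```

Call:
{"method": "drive_tool", "body": {
  "increments": [
    [0.006,0.01,0,-0.0007,0.0108,0,0.41],
    [0.005,0.01,0.03,-0.0007,0.0108,0,0.41],
    [0.003,0.01,0.057,-0.0007,0.0108,0,0.41],
    [0.002,0.01,0.058,-0.0007,0.0108,0,0.41],
    [0,0,0,0,0,0,0.41]
  ]
}}

```text
time_s: 6.52
eef_pos: [0.4585, -0.0283, 0.0534]
ee_rot: [179.9, 4.0, 165.1]
contact_force: [-0.2, 0.3, -0.0]
grip_width: 0.706
```

```bash
python3 - <<'E'
from h import *
o=st(); print(np.round(o['qpos'],1))
z=RC.T@Rt(4)[:,2]; tcp=np.array([-.140,0,.07])+.017*z
plan(W(tcp),Rt(4),1)
E
```

```text
t 6.53 TCPcase [-0.1389  0.0005  0.0534] phi 4.0 Fcase [-0.27  0.23 -0.02] tq [0.01 0.08 0.02] w 0.706
[  6.9  32.  -15.  126.2  26.5  21.   44.8]
[-0.001, -0.007, 0.004] [0.0003, -0.0, -0.0002]
```

Reached. Now closing gently on the grip.

Call:
{"method": "drive_tool", "body": {
  "increments": [
    [0,0,0,0,0,0,0.1],
    [0,0,0,0,0,0,-0.05],
    [0,0,0,0,0,0,-0.3],
    [0,0,0,0,0,0,-0.3],
    [0,0,0,0,0,0,-0.3]
  ],
  "grip_force": 20
}}

```text
time_s: 7.15
eef_pos: [0.4581, -0.0287, 0.0534]
ee_rot: [-180.0, 4.0, 165.2]
contact_force: [-3.2, -2.1, 9.0]
grip_width: 0.413
```

```bash
python3 - <<'E'
from h import *
o=st()
f=grab_frame('wrist'); save(f,'wrist3'); f=grab_frame('top'); save(f,'top3'); np.save('top3.npy',f['img'])
E
```

```text
t 7.15 TCPcase [-0.1392 -0.      0.0534] phi 4.03 Fcase [-2.52 -2.87  9.04] tq [-0.57  0.66  0.14] w 0.413
```

View pics/wrist3.png

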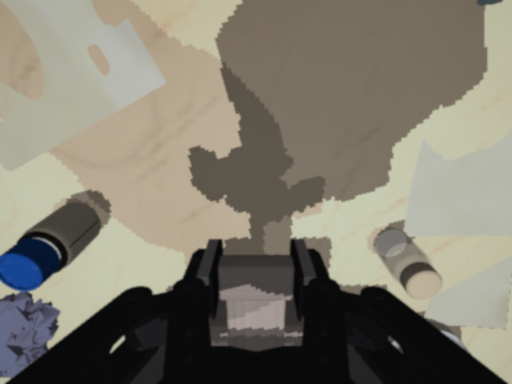

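View pics/top3.png

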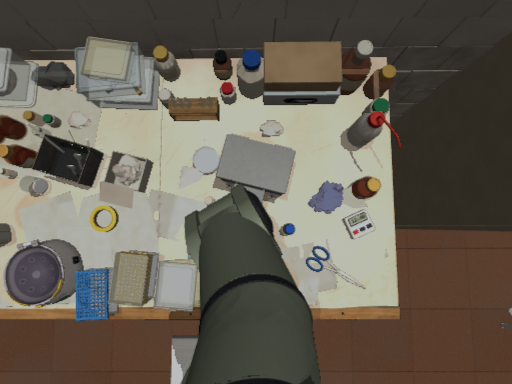

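Call:
{"method": "drive_tool", "body": {
  "increments": [
    [-0.002,0,-0.016,0,0,0,-0.3],
    [-0.002,0,-0.016,0,0,0,-0.3]
  ]
}}

```text
time_s: 7.5
eef_pos: [0.4581, -0.0288, 0.0556]
ee_rot: [-180.0, 4.0, 165.2]
contact_force: [-0.7, -4.3, -4.4]
grip_width: 0.414
```

```bash
python3 - <<'E'
from h import *
st()
E
```

```text
t 7.5 TCPcase [-1.392e-01 -1.000e-04  5.560e-02] phi 4.0 Fcase [ 0.47 -4.35 -4.45] tq [-0.72  0.46 -0.08] w 0.414
```

Call:
{"method": "drive_tool", "body": {
  "increments": [
    [-0.002,-0.006,-0.016,0,0,0,-0.3],
    [-0.002,-0.006,-0.016,0,0,0,-0.3]
  ]
}}

```text
time_s: 7.75
eef_pos: [0.4584, -0.0292, 0.0583]
ee_rot: [180.0, 4.0, 165.2]
contact_force: [-0.9, 2.2, -3.5]
grip_width: 0.413
```

Call:
{"method": "drive_tool", "body": {
  "increments": [
    [-0.003,0,-0.016,0,0,0,-0.3],
    [-0.003,0,-0.016,0,0,0,-0.3]
  ]
}}

```text
time_s: 8.0
eef_pos: [0.4588, -0.0293, 0.0609]
ee_rot: [180.0, 4.0, 165.2]
contact_force: [-1.4, 3.6, -3.0]
grip_width: 0.415
```

```bash
python3 - <<'E'
from h import *
st()
E
```

```text
t 8.0 TCPcase [-0.1384 -0.0004  0.0609] phi 4.03 Fcase [-2.23  3.1  -3.04] tq [0.64 0.43 0.1 ] w 0.415
```

Call:
{"method": "drive_tool", "body": {
  "increments": [
    [-0.002,0.004,-0.016,0,0,0,-0.3],
    [-0.002,0,-0.016,0,0,0,-0.3]
  ]
}}

```text
time_s: 8.25
eef_pos: [0.4592, -0.0294, 0.0636]
ee_rot: [180.0, 4.1, 165.2]
contact_force: [1.8, 0.7, -3.3]
grip_width: 0.415
```

Call:
{"method": "drive_tool", "body": {
  "increments": [
    [-0.003,0,-0.016,0,0,0,-0.3],
    [-0.003,0,-0.016,0,0,0,-0.3]
  ]
}}

```text
time_s: 8.5
eef_pos: [0.4596, -0.0294, 0.0662]
ee_rot: [180.0, 4.1, 165.2]
contact_force: [3.1, 0.7, -4.0]
grip_width: 0.416
```

```bash
python3 - <<'E'
from h import *
st()
E
```

```text
t 8.5 TCPcase [-0.1376 -0.0003  0.0662] phi 4.07 Fcase [ 2.85  1.47 -4.05] tq [ 0.06 -0.36  0.07] w 0.416
```

Call:
{"method": "drive_tool", "body": {
  "increments": [
    [-0.005,0,-0.016,0,0,0,-0.3],
    [-0.005,0,-0.016,0,0,0,-0.3]
  ]
}}

```text
time_s: 8.75
eef_pos: [0.46, -0.0295, 0.0688]
ee_rot: [180.0, 4.1, 165.2]
contact_force: [3.6, 0.3, -3.8]
grip_width: 0.414
```

Call:
{"method": "drive_tool", "body": {
  "increments": [
    [-0.005,0,-0.016,0,0,0,-0.3],
    [-0.005,0,-0.016,0,0,0,-0.3]
  ]
}}

```text
time_s: 9.0
eef_pos: [0.4605, -0.0297, 0.0713]
ee_rot: [-180.0, 4.0, 165.2]
contact_force: [4.5, 0.7, -5.0]
grip_width: 0.417
```

```bash
cat >> h.py <<'E'
def al():
    o=st(); F=RC.T@np.array(o['contact_force']); z=C_(o['eef_pos'])[2]-.0528; a=np.arcsin(z/.064)
    print('alpha',round(a,3),'tang',round(-F[0]*np.sin(a)-F[2]*np.cos(a),2),'x expected',round(-.1393+.064*(1-np.cos(a)),4))
E
python3 - <<'E'
from h import *
al()
E
```

```text
t 9.0 TCPcase [-0.1366 -0.0004  0.0713] phi 4.04 Fcase [ 4.19  1.83 -4.98] tq [ 0.18 -0.44  0.06] w 0.417
alpha 0.294 tang 3.55 x expected -0.1366
```

Call:
{"method": "drive_tool", "body": {
  "increments": [
    [-0.01,0,-0.015,0,0,0,-0.3],
    [-0.009,0,-0.015,0,0,0,-0.3]
  ]
}}

```text
time_s: 9.25
eef_pos: [0.4612, -0.0299, 0.0736]
ee_rot: [-180.0, 4.0, 165.2]
contact_force: [-0.2, 3.6, -5.3]
grip_width: 0.418
```

Call:
{"method": "drive_tool", "body": {
  "increments": [
    [-0.008,0,-0.015,0,0,0,-0.3]
  ]
}}

```text
time_s: 9.38
eef_pos: [0.4617, -0.0301, 0.0748]
ee_rot: [-180.0, 4.0, 165.2]
contact_force: [-2.4, 4.3, -5.9]
grip_width: 0.418
```

```bash
python3 - <<'E'
from h import *
al()
E
```

```text
t 9.38 TCPcase [-0.1354 -0.0004  0.0748] phi 3.97 Fcase [-3.41  3.58 -5.86] tq [0.92 0.66 0.14] w 0.418
alpha 0.351 tang 6.68 x expected -0.1354
```

Call:
{"method": "drive_tool", "body": {
  "increments": [
    [-0.004,0.004,-0.0145,0,0,0,-0.3],
    [-0.006,0,-0.0145,0,0,0,-0.3]
  ]
}}

```text
time_s: 9.62
eef_pos: [0.4627, -0.0302, 0.0773]
ee_rot: [-180.0, 4.0, 165.2]
contact_force: [-1.2, 2.2, -5.9]
grip_width: 0.414
```

```bash
python3 - <<'E'
from h import *
al()
E
```

```text
t 9.62 TCPcase [-0.1344 -0.0003  0.0773] phi 4.01 Fcase [-1.71  1.83 -5.95] tq [0.46 0.64 0.1 ] w 0.414
alpha 0.393 tang 6.15 x expected -0.1344
```

Call:
{"method": "drive_tool", "body": {
  "increments": [
    [-0.007,0.002,-0.0145,0,0,0,-0.3],
    [-0.007,0,-0.0145,0,0,0,-0.3]
  ]
}}

```text
time_s: 9.88
eef_pos: [0.4638, -0.0304, 0.0798]
ee_rot: [-180.0, 4.0, 165.1]
contact_force: [-1.1, -0.7, -7.9]
grip_width: 0.415
```

```bash
python3 - <<'E'
from h import *
al()
f=grab_frame('top'); save(f,'top4')
d=np.abs(f['img'].astype(int)-np.load('top3.npy')).sum(2)[130:200,215:300]; print((d>60).sum())
E
```

```text
t 9.88 TCPcase [-0.1333 -0.0002  0.0798] phi 4.02 Fcase [-0.86 -0.94 -7.93] tq [0.06 0.66 0.08] w 0.415
alpha 0.435 tang 7.56 x expected -0.1333
328
```

Call:
{"method": "drive_tool", "body": {
  "increments": [
    [-0.008,0,-0.014,0,0,0,-0.3],
    [-0.008,0,-0.014,0,0,0,-0.3]
  ]
}}

```text
time_s: 10.18
eef_pos: [0.4649, -0.0306, 0.0821]
ee_rot: [-180.0, 4.0, 165.2]
contact_force: [-1.4, -1.8, -7.0]
grip_width: 0.417
```

```bash
python3 - <<'E'
from h import *
al()
E
```

```text
t 10.18 TCPcase [-1.321e-01 -1.000e-04  8.210e-02] phi 4.02 Fcase [-0.9  -2.06 -7.04] tq [-0.3   0.67  0.02] w 0.417
alpha 0.476 tang 6.67 x expected -0.1322
```

Call:
{"method": "drive_tool", "body": {
  "increments": [
    [-0.008,-0.002,-0.014,0,0,0,-0.3],
    [-0.009,0,-0.014,0,0,0,-0.3]
  ]
}}

```text
time_s: 10.42
eef_pos: [0.4661, -0.031, 0.0845]
ee_rot: [-180.0, 4.0, 165.2]
contact_force: [-0.9, -1.5, -8.0]
grip_width: 0.415
```

```bash
python3 - <<'E'
from h import *
al()
f=grab_frame('top'); save(f,'top5')
d=np.abs(f['img'].astype(int)-np.load('top3.npy')).sum(2)[130:200,215:300]; print((d>60).sum())
E
```

```text
t 10.43 TCPcase [-1.309e-01 -1.000e-04  8.450e-02] phi 4.03 Fcase [-0.45 -1.65 -8.01] tq [-0.18  0.75  0.  ] w 0.415
alpha 0.517 tang 7.19 x expected -0.1309
443
```

Call:
{"method": "drive_tool", "body": {
  "increments": [
    [-0.009,0,-0.0135,0,0,0,-0.3],
    [-0.009,0,-0.0135,0,0,0,-0.3]
  ]
}}

```text
time_s: 10.72
eef_pos: [0.4673, -0.0313, 0.0867]
ee_rot: [-180.0, 4.0, 165.2]
contact_force: [-1.9, -1.9, -7.5]
grip_width: 0.413
```

```bash
python3 - <<'E'
from h import *
al()
f=grab_frame('top'); save(f,'top6')
d=np.abs(f['img'].astype(int)-np.load('top3.npy')).sum(2)[130:200,215:300]; print((d>60).sum())
E
```

```text
t 10.72 TCPcase [-1.296e-01 -1.000e-04  8.670e-02] phi 4.03 Fcase [-1.35 -2.32 -7.52] tq [-0.27  0.74 -0.01] w 0.413
alpha 0.558 tang 7.09 x expected -0.1296
499
```

Call:
{"method": "drive_tool", "body": {
  "increments": [
    [-0.0095,0,-0.013,0,0,0,-0.3],
    [-0.0095,0,-0.013,0,0,0,-0.3]
  ]
}}

```text
time_s: 11.02
eef_pos: [0.4686, -0.0316, 0.0889]
ee_rot: [-180.0, 4.0, 165.2]
contact_force: [-3.2, -1.2, -7.8]
grip_width: 0.417
```

```bash
python3 - <<'E'
from h import *
al()
f=grab_frame('top'); save(f,'top7')
d=np.abs(f['img'].astype(int)-np.load('top3.npy')).sum(2)[130:200,215:300]; print((d>60).sum())
E
```

```text
t 11.03 TCPcase [-1.283e-01 -1.000e-04  8.890e-02] phi 4.02 Fcase [-2.84 -1.94 -7.85] tq [-0.21  0.77  0.  ] w 0.417
alpha 0.599 tang 8.08 x expected -0.1282
735
```

View pics/top7.png

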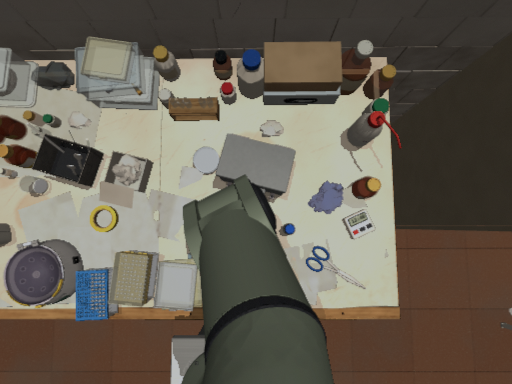

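Call:
{"method": "drive_tool", "body": {
  "increments": [
    [-0.0075,0,-0.013,0,0,0,-0.3]
  ]
}}

```text
time_s: 11.2
eef_pos: [0.4693, -0.0318, 0.0899]
ee_rot: [-180.0, 4.0, 165.2]
contact_force: [-1.4, -3.0, -8.6]
grip_width: 0.415
```

```bash
cat > s.py <<'E'
from h import *
al()
f=grab_frame('top'); save(f,'topc')
d=np.abs(f['img'].astype(int)-np.load('top3.npy')).sum(2)[130:200,215:300]; print((d>60).sum(),(d[:35]>60).sum())
E
python3 s.py
```

```text
t 11.2 TCPcase [-1.276e-01 -1.000e-04  8.990e-02] phi 4.04 Fcase [-0.59 -3.21 -8.63] tq [-0.31  0.55 -0.01] w 0.415
alpha 0.619 tang 7.37 x expected -0.1274
1397 163
```

Call:
{"method": "drive_tool", "body": {
  "increments": [
    [-0.009,0,-0.0125,0,0,0,-0.3]
  ]
}}

```text
time_s: 11.38
eef_pos: [0.4699, -0.0319, 0.091]
ee_rot: [-180.0, 4.0, 165.2]
contact_force: [-0.5, -2.6, -8.1]
grip_width: 0.416
```

```bash
python3 s.py
```

```text
t 11.38 TCPcase [-1.27e-01 -1.00e-04  9.10e-02] phi 4.04 Fcase [ 0.2  -2.61 -8.06] tq [-0.38  0.53 -0.03] w 0.416
alpha 0.639 tang 6.34 x expected -0.1267
3678 1682
```

Large change over the lid region; checking.

```bash
python3 - <<'E'
from h import *
f=grab_frame('scene'); save(f,'scene5')
a=cv2.imread('pics/topc.png')[110:230,170:330]; b=cv2.imread('pics/scene5.png')[120:280,170:330]
cv2.imwrite('pics/cmb.png',np.hstack([cv2.resize(a,(400,300)),cv2.resize(b,(300,300))]))
al()
E
```

```text
t 11.47 TCPcase [-1.269e-01 -1.000e-04  9.110e-02] phi 4.04 Fcase [-0.51 -1.36 -8.76] tq [-0.39  0.52  0.  ] w 0.418
alpha 0.641 tang 7.33 x expected -0.1266
```

View pics/cmb.png

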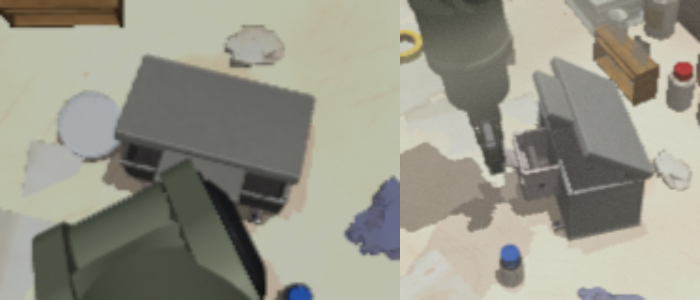

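```bash
python3 - <<'E'
import numpy as np
for i in range(10):
    a=.64-.058*(i+.5)+.07; d=.064*.058/.08; print(round(d*np.sin(a),3),round(d*np.cos(a),3))
E
```

```text
0.029 0.036
0.027 0.038
0.025 0.039
0.023 0.041
0.02 0.042
0.018 0.043
0.015 0.044
0.013 0.045
0.01 0.045
0.007 0.046
```

Call:
{"method": "drive_tool", "body": {
  "increments": [
    [0.029,0,0.036,0,0,0,-0.3],
    [0.027,0,0.038,0,0,0,-0.3],
    [0.025,0,0.039,0,0,0,-0.3],
    [0.023,0,0.041,0,0,0,-0.3],
    [0.02,0,0.042,0,0,0,-0.3],
    [0.018,0,0.043,0,0,0,-0.3]
  ]
}}

```text
time_s: 12.22
eef_pos: [0.4602, -0.0294, 0.071]
ee_rot: [-180.0, 4.0, 165.2]
contact_force: [0.3, -4.5, 1.0]
grip_width: 0.417
```

```bash
python3 -c "
from h import *
al()"
```

```text
t 12.22 TCPcase [-1.37e-01 -1.00e-04  7.10e-02] phi 4.05 Fcase [ 1.42 -4.31  1.03] tq [-1.05 -0.21 -0.09] w 0.417
alpha 0.288 tang -1.39 x expected -0.1367
```

Call:
{"method": "drive_tool", "body": {
  "increments": [
    [0.015,0,0.044,0,0,0,-0.3],
    [0.013,0,0.045,0,0,0,-0.3],
    [0.01,0,0.045,0,0,0,-0.3],
    [0.006,0,0.03,0,0,0,-0.3],
    [0,0,0,0,0,0,-0.3]
  ]
}}

```text
time_s: 12.85
eef_pos: [0.4576, -0.0287, 0.0575]
ee_rot: [-180.0, 4.0, 165.2]
contact_force: [-0.6, -4.2, 1.3]
grip_width: 0.414
```

```bash
python3 -c "
from h import *
al()"
```

```text
t 12.85 TCPcase [-1.397e-01 -1.000e-04  5.750e-02] phi 4.02 Fcase [ 0.45 -4.17  1.3 ] tq [-0.99 -0.1  -0.04] w 0.414
alpha 0.074 tang -1.33 x expected -0.1391
```

Open, then withdraw upward and back along the tool axis.

Call:
{"method": "drive_tool", "body": {
  "increments": [
    [0,0,0,0,0,0,0.0],
    [0,0,0,0,0,0,0.2],
    [0,0,0,0,0,0,0.41],
    [0,0,0,0,0,0,0.41],
    [0,0,0,0,0,0,0.41]
  ]
}}

```text
time_s: 13.48
eef_pos: [0.4577, -0.0286, 0.0577]
ee_rot: [-180.0, 4.0, 165.2]
contact_force: [0.1, 0.8, -0.0]
grip_width: 0.704
```

Call:
{"method": "drive_tool", "body": {
  "increments": [
    [0,0,-0.2,0,0,0,0.41],
    [0.05,0,-0.3,0,0,0,0.41],
    [0.1,0,-0.4,0,0,0,0.41],
    [0.1,0,-0.5,0,0,0,0.41],
    [0,0,0,0,0,0,0.41]
  ]
}}

```text
time_s: 14.1
eef_pos: [0.4314, -0.0216, 0.1703]
ee_rot: [180.0, 4.3, 165.1]
contact_force: [-0.5, -0.5, -0.3]
grip_width: 0.704
```

```bash
python3 - <<'E'
from h import *
o=st(); print(np.round(o['qpos'],1))
p,Rm,_=cur()
f=grab_frame('wrist'); save(f,'wrist6'); b=grab_frame('scene'); save(b,'scene6')
h=np.array(f['hand_eye'])
rs=[]
for t in tip_of(f,'lid_lip')[:1]:
    d=Rm@h[:3,:3]@np.linalg.inv(f['K'])@np.array([*t['pixel'],1]); c=p+Rm@h[:3,3]; rs.append((c,d)); print(t['conf'],t['pixel'])
for t in tip_of(b,'lid_lip')[:1]: rs.append(ray(b,t['pixel'])); print(t['conf'],t['pixel'])
if len(rs)>1: print(C_(tri(rs)).round(4))
cv2.imwrite('pics/cmb6.png',np.hstack([cv2.resize(cv2.imread('pics/wrist6.png'),(400,300)),cv2.resize(cv2.imread('pics/scene6.png')[100:280,150:390],(400,300))]))
E
```

```text
t 14.1 TCPcase [-0.1668  0.      0.1703] phi 4.26 Fcase [-0.34 -0.63 -0.32] tq [ 0.03  0.05 -0.01] w 0.704
[ 15.2  17.3 -25.4 125.2  15.5  36.1  53.9]
0.76 [248.9, 168.8]
```

View pics/cmb6.png

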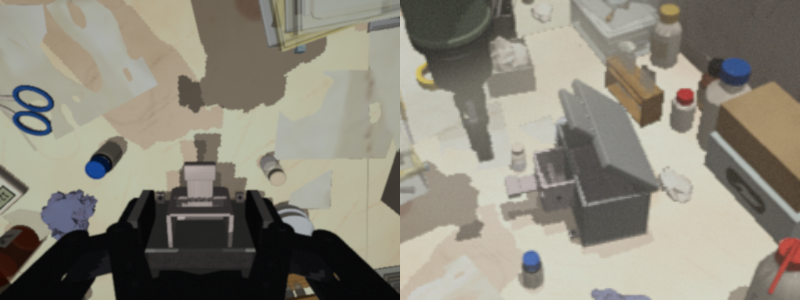

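```bash
cat >> h.py <<'E'
def lidtcp(th,phi,back=0.,s=.025,h=.011):
    L=np.array([.05,0,.1])+.149*np.array([-np.cos(th),0,np.sin(th)])+.0015*np.array([np.sin(th),0,np.cos(th)])
    p=np.radians(phi); z=np.array([np.sin(p),0,-np.cos(p)]); x=np.array([-np.cos(p),0,-np.sin(p)])
    return L+s*z+h*x-back*np.array([np.sin(th),0,np.cos(th)])*1.
E
python3 - <<'E'
from h import *
t=lidtcp(.75,15); t[0]-=.015; print(t)
plan(W(t),Rt(15),5)
E
```

```text
[-0.07715389  0.          0.17566655]
[-0.227, 0.001, -0.005] [-0.0, -0.0122, 0.0]
[-0.227, 0.001, 0.004] [-0.0, -0.0122, 0.0]
[-0.227, 0.001, 0.013] [-0.0, -0.0122, 0.0]
[-0.226, 0.001, 0.021] [-0.0, -0.0122, 0.0]
[-0.225, 0.001, 0.03] [-0.0, -0.0122, 0.0]
```

Call:
{"method": "drive_tool", "body": {
  "increments": [
    [0,0,0,0,-0.012,0,-1],
    [0,0,0,0,-0.012,0,-1],
    [-0.12,0,0.01,0,-0.012,0,-1],
    [-0.22,0,0.02,0,-0.012,0,-1],
    [-0.22,0,0.03,0,-0.012,0,-1],
    [-0.22,0,0.03,0,0,0,-1],
    [-0.12,0,0.02,0,0,0,-1],
    [0,0,0,0,0,0,-1]
  ]
}}

```text
time_s: 15.3
eef_pos: [0.5005, -0.04, 0.1743]
ee_rot: [-180.0, 14.8, 165.1]
contact_force: [-0.5, 0.2, -0.7]
grip_width: 0.002
```

```bash
python3 - <<'E'
from h import *
o=st(); print(np.round(o['qpos'],1))
b=grab_frame('scene'); save(b,'scene7')
im=cv2.imread('pics/scene7.png')[100:280,150:390]
cv2.imwrite('pics/s7.png',cv2.resize(im,(800,600),interpolation=cv2.INTER_CUBIC))
p=[];t=lidtcp(.75,15); t[0]-=.015; print(t)
E
```

```text
t 15.3 TCPcase [-9.530e-02 -1.000e-04  1.743e-01] phi 14.77 Fcase [-0.49  0.03 -0.65] tq [0.09 0.34 0.01] w 0.002
[ 10.9  18.4 -19.9 124.2  26.4  27.   45.5]
[-0.07715389  0.          0.17566655]
```

View pics/s7.png

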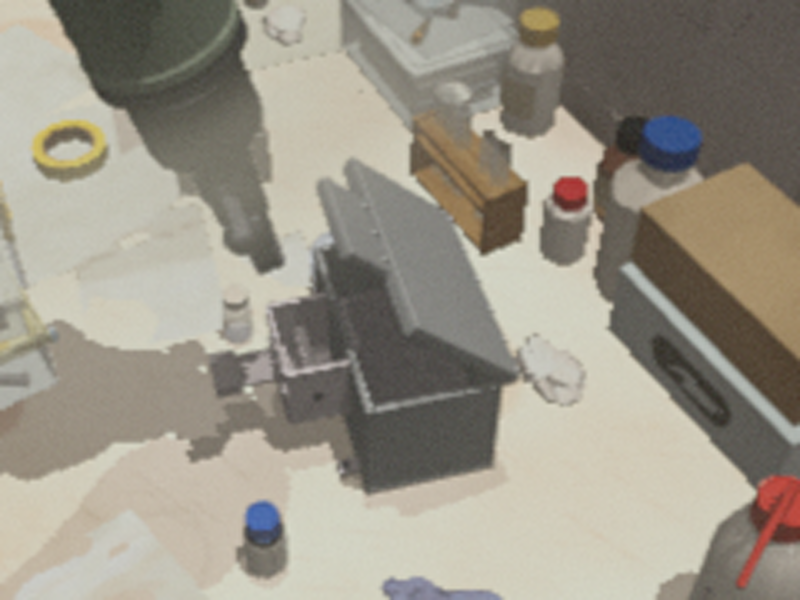

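```bash
cat >> h.py <<'E'
def path(ths,phis,**k):
    p0,R0,_=cur()
    for th,ph in zip(ths,phis):
        p1=W(lidtcp(th,ph,**k)); R1=Rt(ph); d=R0.T@(p1-p0)/.08; w=R.from_matrix(R0.T@R1).as_rotvec()/np.pi
        print(round(th,3),d.round(3).tolist(),w.round(4).tolist()); p0,R0=p1,R1
E
python3 - <<'E'
from h import *
plan(W(lidtcp(.75,15)),Rt(15),5)
path(np.linspace(.75,1.2,11),np.linspace(15,8,11))
E
```

```text
[-0.082, 0.0, 0.018] [-0.0, -0.0003, -0.0]
[-0.082, 0.0, 0.018] [-0.0, -0.0003, -0.0]
[-0.082, 0.0, 0.018] [-0.0, -0.0003, -0.0]
[-0.082, 0.0, 0.018] [-0.0, -0.0003, -0.0]
[-0.082, 0.0, 0.018] [-0.0, -0.0003, -0.0]
0.75 [-0.41, 0.002, 0.091] [-0.0001, -0.0013, -0.0]
0.795 [-0.069, 0.0, -0.044] [0.0, 0.0039, 0.0]
0.84 [-0.07, -0.0, -0.041] [0.0, 0.0039, -0.0]
0.885 [-0.071, -0.0, -0.039] [0.0, 0.0039, 0.0]
0.93 [-0.072, 0.0, -0.036] [0.0, 0.0039, 0.0]
0.975 [-0.074, -0.0, -0.034] [-0.0, 0.0039, 0.0]
1.02 [-0.075, 0.0, -0.031] [0.0, 0.0039, -0.0]
1.065 [-0.075, -0.0, -0.029] [-0.0, 0.0039, 0.0]
1.11 [-0.076, -0.0, -0.026] [0.0, 0.0039, -0.0]
1.155 [-0.077, 0.0, -0.024] [-0.0, 0.0039, -0.0]
1.2 [-0.078, 0.0, -0.021] [-0.0, 0.0039, 0.0]
```

Call:
{"method": "drive_tool", "body": {
  "increments": [
    [-0.08,0,0.018,0,0,0,-1],
    [-0.08,0,0.018,0,0,0,-1],
    [-0.08,0,0.018,0,0,0,-1],
    [-0.06,0,0.015,0,0,0,-1],
    [0,0,0,0,0,0,-1]
  ]
}}

```text
time_s: 15.98
eef_pos: [0.5245, -0.0464, 0.1756]
ee_rot: [-180.0, 14.8, 165.2]
contact_force: [-0.1, 0.3, -0.4]
grip_width: 0.002
```

Call:
{"method": "drive_tool", "body": {
  "increments": [
    [-0.06,0,0.01,0,0,0,-1],
    [-0.05,0,0.01,0,0,0,-1]
  ]
}}

```text
time_s: 16.23
eef_pos: [0.5328, -0.0486, 0.1764]
ee_rot: [-180.0, 14.8, 165.2]
contact_force: [-4.2, 1.3, 1.9]
grip_width: -0.005
```

```bash
python3 - <<'E'
from h import *
o=st(); print(lidtcp(.75,15))
E
```

```text
t 16.23 TCPcase [-6.190e-02 -1.000e-04  1.764e-01] phi 14.8 Fcase [-4.34  0.17  1.86] tq [ 0.3   0.94 -0.06] w -0.005
[-0.06215389  0.          0.17566655]
```

Call:
{"method": "drive_tool", "body": {
  "increments": [
    [-0.069,0,-0.044,0,0.004,0,-1],
    [-0.07,0,-0.041,0,0.004,0,-1],
    [-0.071,0,-0.039,0,0.004,0,-1],
    [-0.072,0,-0.036,0,0.004,0,-1]
  ]
}}

```text
time_s: 16.73
eef_pos: [0.5517, -0.0536, 0.1946]
ee_rot: [180.0, 11.9, 165.2]
contact_force: [-2.2, 1.7, 1.1]
grip_width: -0.005
```

```bash
python3 - <<'E'
from h import *
o=st(); print(lidtcp(.93,12.2))
path(np.linspace(.93,1.47,13),np.linspace(12.2,2,13))
b=grab_frame('scene'); save(b,'scene8')
im=cv2.imread('pics/scene8.png')[100:280,150:390]
cv2.imwrite('pics/s8.png',cv2.resize(im,(800,600),interpolation=cv2.INTER_CUBIC))
E
```

```text
t 16.73 TCPcase [-0.0424 -0.      0.1946] phi 11.92 Fcase [-2.6   1.04  1.13] tq [0.23 0.71 0.01] w -0.005
[-0.04334329  0.          0.19357815]
0.93 [0.015, 0.001, 0.01] [0.0, -0.0015, 0.0]
0.975 [-0.073, 0.0, -0.034] [-0.0, 0.0047, 0.0]
1.02 [-0.074, -0.0, -0.032] [-0.0, 0.0047, -0.0]
1.065 [-0.075, 0.0, -0.03] [-0.0, 0.0047, 0.0]
1.11 [-0.075, 0.0, -0.027] [0.0, 0.0047, -0.0]
1.155 [-0.076, -0.0, -0.025] [0.0, 0.0047, -0.0]
1.2 [-0.077, -0.0, -0.022] [-0.0, 0.0047, 0.0]
1.245 [-0.077, -0.0, -0.02] [-0.0, 0.0047, 0.0]
1.29 [-0.078, 0.0, -0.017] [0.0, 0.0047, -0.0]
1.335 [-0.078, -0.0, -0.015] [0.0, 0.0047, 0.0]
1.38 [-0.079, 0.0, -0.012] [0.0, 0.0047, 0.0]
1.425 [-0.079, 0.0, -0.01] [-0.0, 0.0047, 0.0]
1.47 [-0.079, -0.0, -0.007] [0.0, 0.0047, -0.0]
```

View pics/s8.png

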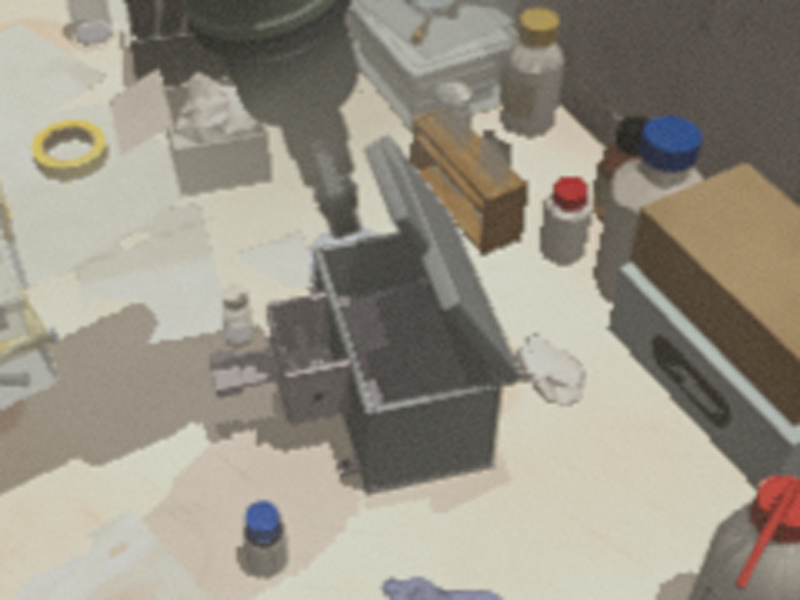

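Lid is following the finger. Continuing along the arc.

Call:
{"method": "drive_tool", "body": {
  "increments": [
    [-0.073,0,-0.034,0,0.0045,0,-1],
    [-0.074,0,-0.032,0,0.0045,0,-1],
    [-0.075,0,-0.03,0,0.0045,0,-1],
    [-0.075,0,-0.027,0,0.0045,0,-1],
    [-0.076,0,-0.025,0,0.0045,0,-1],
    [-0.077,0,-0.022,0,0.0045,0,-1]
  ]
}}

```text
time_s: 17.52
eef_pos: [0.5836, -0.062, 0.214]
ee_rot: [-180.0, 7.0, 165.2]
contact_force: [-1.9, 0.7, 0.2]
grip_width: 0.003
```

Call:
{"method": "drive_tool", "body": {
  "increments": [
    [-0.077,0,-0.02,0,0.0045,0,-1],
    [-0.078,0,-0.017,0,0.0045,0,-1],
    [-0.078,0,-0.015,0,0.0045,0,-1],
    [-0.079,0,-0.012,0,0.0045,0,-1],
    [-0.079,0,-0.01,0,0.0045,0,-1]
  ]
}}

```text
time_s: 18.15
eef_pos: [0.6131, -0.0698, 0.2227]
ee_rot: [-180.0, 3.0, 165.2]
contact_force: [-0.5, 1.1, -0.5]
grip_width: -0.0
```

```bash
python3 - <<'E'
from h import *
o=st(); print(lidtcp(1.425,2.9))
path(np.linspace(1.45,1.57,4),np.linspace(2,0,4))
b=grab_frame('scene'); save(b,'scene9')
im=cv2.imread('pics/scene9.png')[60:240,190:430]
cv2.imwrite('pics/s9.png',cv2.resize(im,(800,600),interpolation=cv2.INTER_CUBIC))
E
```

```text
t 18.15 TCPcase [ 0.0211 -0.      0.2227] phi 2.98 Fcase [-0.82  0.96 -0.53] tq [0.12 0.21 0.04] w -0.0
[0.02011622 0.         0.2221126 ]
1.45 [-0.028, 0.0, 0.001] [-0.0, 0.0055, 0.0]
1.49 [-0.071, 0.0, -0.006] [0.0, 0.0037, -0.0]
1.53 [-0.071, 0.0, -0.004] [-0.0, 0.0037, 0.0]
1.57 [-0.071, -0.0, -0.002] [0.0, 0.0037, -0.0]
```

View pics/s9.png

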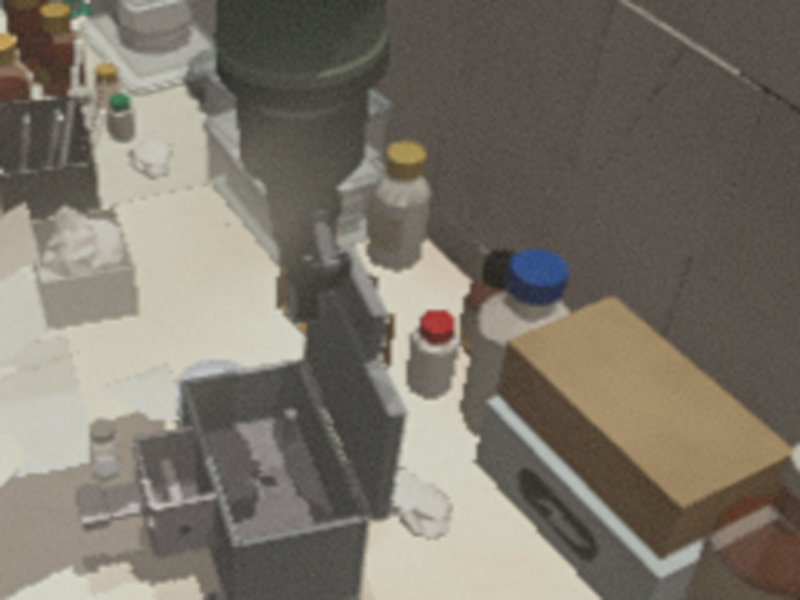

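Call:
{"method": "drive_tool", "body": {
  "increments": [
    [-0.06,0,-0.004,0,0.004,0,-1],
    [-0.06,0,-0.004,0,0.004,0,-1],
    [-0.06,0,-0.003,0,0.004,0,-1],
    [-0.05,0,-0.002,0,0.003,0,-1],
    [0,0,0,0,0,0,-1]
  ]
}}

```text
time_s: 18.82
eef_pos: [0.6218, -0.0721, 0.2235]
ee_rot: [-179.8, -0.8, 165.3]
contact_force: [-75.2, 13.8, 41.0]
grip_width: 0.004
```

```bash
python3 - <<'E'
from h import *
o=st(); print(lidtcp(1.57,0))
E
```

```text
t 18.82 TCPcase [0.0302 0.     0.2235] phi -0.82 Fcase [-76.22  -5.93  40.97] tq [ 2.84 15.78 -0.15] w 0.004
[0.04038135 0.         0.22400115]
```

Call:
{"method": "drive_tool", "body": {
  "increments": [
    [0.12,0,0,0,0,0,-1]
  ]
}}

```text
time_s: 18.95
eef_pos: [0.6194, -0.0714, 0.2239]
ee_rot: [-180.0, 0.1, 165.2]
contact_force: [0.9, -0.3, 0.1]
grip_width: -0.001
```

```bash
python3 - <<'E'
from h import *
o=st(); print(np.round(o['qpos'],1), np.round(o['effort'],1))
b=grab_frame('scene'); save(b,'scene10')
im=cv2.imread('pics/scene10.png')[60:240,190:430]
cv2.imwrite('pics/s10.png',cv2.resize(im,(800,600),interpolation=cv2.INTER_CUBIC))
b=grab_frame('top'); save(b,'top10'); b=grab_frame('wrist'); save(b,'wrist10')
cv2.imwrite('pics/tw10.png',np.hstack([cv2.resize(cv2.imread('pics/top10.png'),(400,300)),cv2.resize(cv2.imread('pics/wrist10.png'),(400,300))]))
E
```

```text
t 18.95 TCPcase [2.770e-02 1.000e-04 2.239e-01] phi 0.11 Fcase [ 0.98 -0.02  0.15] tq [ 0.04 -0.08 -0.01] w -0.001
[ 17.4  31.7 -24.3  91.5  14.6  59.8  64.1] [ -1.  -92.4  -7.3 -36.1  -0.6   2.5   0.2]
```

View pics/s10.png

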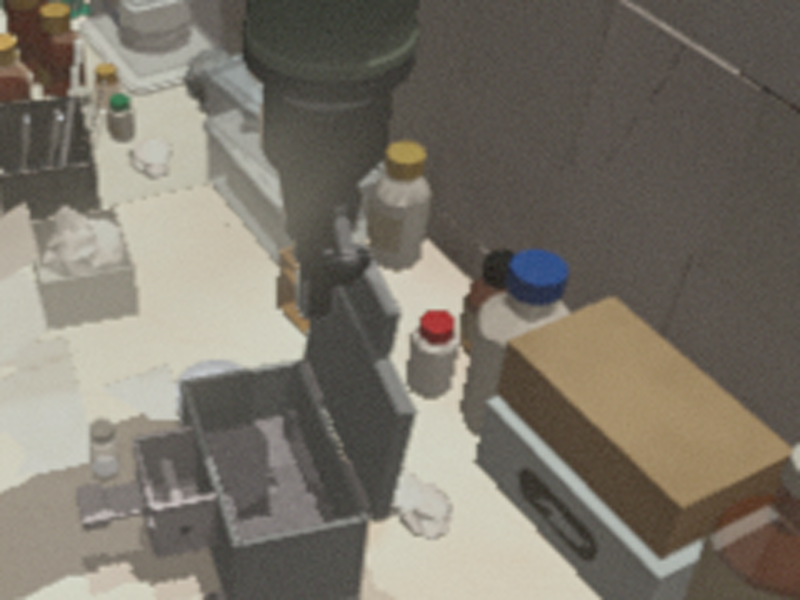

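View pics/tw10.png

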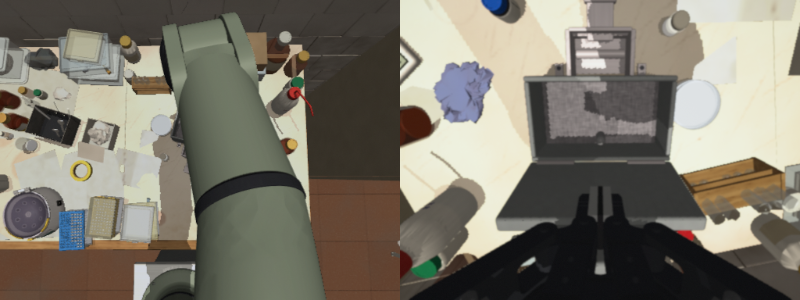

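```bash
python3 - <<'E'
from h import *
f=grab_frame('scene'); im0=cv2.cvtColor(f['img'],cv2.COLOR_RGB2BGR)[70:220,250:370]
def ov(th,col,im,k):
    def P(r,y,t): # r along lid from hinge, t outward thickness
        return W(np.array([.05-r*np.cos(th)+t*np.sin(th), y, .1+r*np.sin(th)+t*np.cos(th)]))
    for loop in [[(0,-.085,.015),(.1,-.085,.015),(.1,.085,.015),(0,.085,.015)],[(0,-.085,0),(.1,-.085,0),(.1,.085,0),(0,.085,0)],[(.1,-.039,.013),(.149,-.039,.013),(.149,.039,.013),(.1,.039,.013)],[(.1,-.039,.0015),(.149,-.039,.0015),(.149,.039,.0015),(.1,.039,.0015)]]:
        q=np.array([(proj(f,P(*l))-(250,70)+.5)*k for l in loop]).astype(int); cv2.polylines(im,[q],True,col,1)
outs=[]
for th in (1.45,1.57):
    im=cv2.resize(im0,None,fx=3.3,fy=3.3,interpolation=cv2.INTER_CUBIC); ov(th,(0,255,0),im,3.3); outs.append(im)
cv2.imwrite('pics/ov.png',np.hstack(outs))
E
```

```text
(no output)
```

View pics/ov.png

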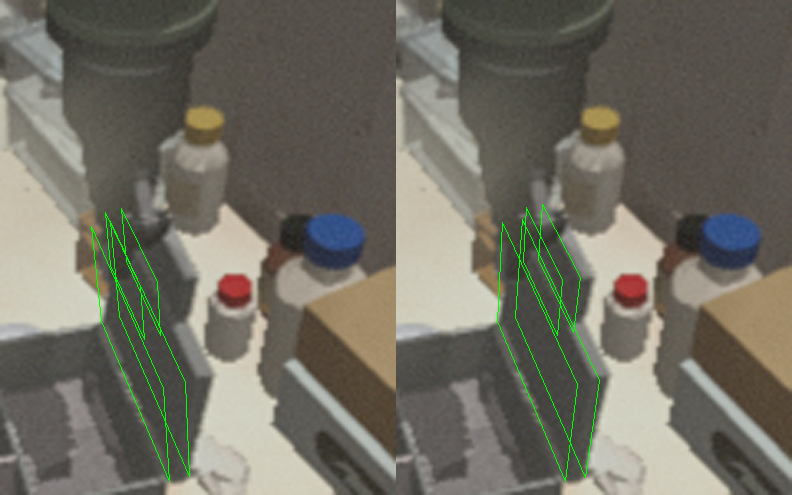

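Call:
{"method": "drive_tool", "body": {
  "increments": [
    [0.2,0,0,0,0,0,-1],
    [0.4,0,0,0,0,0,-1],
    [0.5,0,-0.1,0,0,0,-1],
    [0.5,0,-0.2,0,0,0,-1],
    [0.5,0,-0.2,0,0,0,-1],
    [0,0,0,0,0,0,-1],
    [0,0,0,0,0,0,-1],
    [0,0,0,0,0,0,-1]
  ]
}}

```text
time_s: 20.15
eef_pos: [0.4592, -0.0291, 0.2629]
ee_rot: [180.0, 0.3, 165.1]
contact_force: [-0.2, 0.4, -0.8]
grip_width: -0.001
```

```bash
python3 - <<'E'
from h import *
st()
f=grab_frame('scene'); save(f,'scene11'); im0=cv2.cvtColor(f['img'],cv2.COLOR_RGB2BGR)[70:220,250:370]
def ov(th,col,im,k):
    def P(r,y,t):
        return W(np.array([.05-r*np.cos(th)+t*np.sin(th), y, .1+r*np.sin(th)+t*np.cos(th)]))
    for loop in [[(0,-.085,.015),(.1,-.085,.015),(.1,.085,.015),(0,.085,.015)],[(0,-.085,0),(.1,-.085,0),(.1,.085,0),(0,.085,0)],[(.1,-.039,.013),(.149,-.039,.013),(.149,.039,.013),(.1,.039,.013)]]:
        q=np.array([(proj(f,P(*l))-(250,70)+.5)*k for l in loop]).astype(int); cv2.polylines(im,[q],True,col,1)
outs=[]
for th in (1.57,1.65):
    im=cv2.resize(im0,None,fx=3.3,fy=3.3,interpolation=cv2.INTER_CUBIC); ov(th,(0,255,0),im,3.3); outs.append(im)
cv2.imwrite('pics/ov2.png',np.hstack(outs))
for n,c in (('top',None),):
    g=grab_frame(n); save(g,'top11')
    for q in ['blue_bottle','vial_a','petri_pair','wash_bottle','timer','amber_5']:
        for ff in (f,g):
            t=tip_of(ff,q)
            if t: print(q,round(t[0]['conf'],2),np.round(t[0]['pixel'],1),atz(ff,t[0]['pixel'],0).round(3))
E
```

```text
t 20.15 TCPcase [-1.381e-01 -1.000e-04  2.629e-01] phi 0.31 Fcase [-0.26  0.29 -0.76] tq [-0.06 -0.01 -0.01] w -0.001
blue_bottle 0.58 [228.4 268.3] [ 0.43  -0.147  0.   ]
blue_bottle 0.4 [285.8 224.6] [ 0.444 -0.147  0.   ]
vial_a 0.41 [219.5 202. ] [0.5   0.054 0.   ]
petri_pair 0.47 [254.7 187.4] [0.612 0.056 0.   ]
petri_pair 0.91 [206.  158.6] [0.627 0.072 0.   ]
wash_bottle 0.72 [364.3 296.6] [ 0.666 -0.36   0.   ]
wash_bottle 0.8 [363.7 145. ] [ 0.662 -0.365  0.   ]
timer 0.93 [277.3 332.2] [ 0.454 -0.335  0.   ]
timer 0.74 [357.8 223.9] [ 0.445 -0.341  0.   ]
amber_5 0.67 [318.6 319.2] [ 0.546 -0.354  0.   ]
amber_5 0.72 [359.2 187.7] [ 0.544 -0.348  0.   ]
```

View pics/ov2.png

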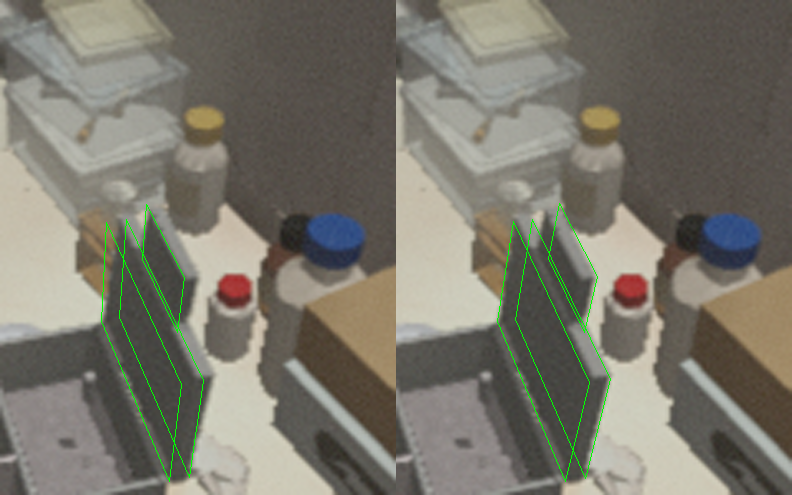

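View pics/scene11.png

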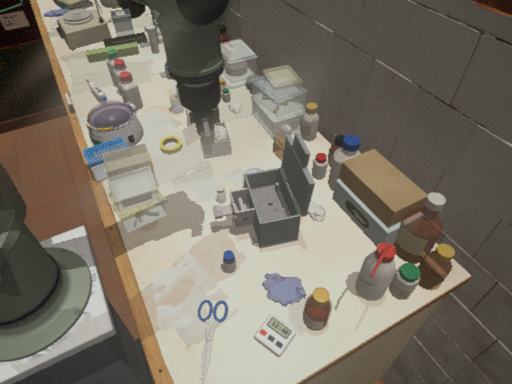

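View pics/top11.png

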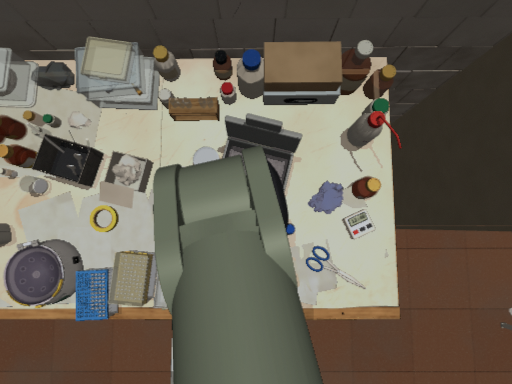

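```bash
python3 -c "
from h import *
print(close_job())"
```

```text
the job is handed in; nothing more can be done
None
```

The case is open and the lid stands upright by itself, but I pushed the lid too far at the end. It met its end stop and the force sensor read about 87 N in total (76 N of that against the push) before I backed off at once.

- **Paddle:** I pinched the grip with 20 N and lifted it along its arc in steps of 1 to 3 mm. The pawl was picked up at about 0.35 rad, and the lid sprang ajar at about 0.62 to 0.64 rad. The lifting force stayed near 8 N at most, under the 15 N limit, and the stop was not reached. I then lowered the paddle almost to rest, opened the fingers and withdrew.
- **Lid:** I pushed it up and back by the lip with closed fingers, at 1 to 5 N, until it was nearly upright. My path estimate of its angle was too low there: I took it for about 1.43 rad when it was already near its stop. The last push therefore drove it into the stop. It was the fingertips that pressed, as far as I can tell from the moment reading, not the gripper body or the arm. That push was not gentle.
- **Last checks:** In the final pictures the lid stands at about 1.6 to 1.65 rad, near its end stop, and it did not move after I let go. The paddle is back at rest. The bottles, vial, dishes and timer appear where they were, within the networks' scatter of about 1 cm. The early petri dish detection was wrong (it marked the wash bottle), so I have no measured starting position for the dishes, but they look unmoved. The robot touches nothing, and the clock read about 20 s of the 56 s allowed.

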